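# Change the batch of rolls in a pantry countertop oven

### The arm

A 6-joint arm with a two-finger parallel gripper is mounted at the origin on the work surface. World frame = base frame: x ahead of the robot, y to its left, z up, the work surface at z = 0. Lengths are in m, angles in rad, forces in N, time in s.
With the tool pointing down it reaches from about 0.275 to 0.875 m from the base axis. Payload 12.5 kg.
Tool frame: the origin (TCP) lies at the very end of the fingers, on their centre line; the grasp point (between the pads) lies 19 mm behind it; z points along the fingers, y is the line along which they close (so a half turn about z gives the same grasp; the last joint's range is limited). The gripper opens to 85 mm and grips with 20 to 120 N. Pads are 22 mm wide; open, the fingers measure 114 mm over their backs; the gripper's body (76 mm by 85 mm) begins 54 mm behind the grasp point. The pads swing forward as they close: fully open they stand 13 mm farther back than shut.
Start: joints at [-1.432, 0.351, 1.652, -0, 1.139, -0.085], TCP at [0.122, -0.536, 0.231] pointing down, gripper open.
Joint ranges: [-2.75, 2.75], [-0.79, 2.1], [0.01, 2.65], [-1.57, 4.71], [0.07, 3.14], [-2.87, 2.87]. Speed limits (rad/s): [2.22, 2.22, 2.79, 3.14, 3.14, 3.14].

### API

Orientations are given as a 3x3 rotation matrix whose columns are the frame's x, y, z axes.
In Python, from bench import manip gives the robot as it stands. Calls block until the motion is done:
- manip.move_ptp(position, orientation): joint-space move of the TCP to a pose.
- manip.move_l(position, attitude=None, max_speed=0.15): straight line of the TCP; attitude=None keeps the orientation; max_speed is the mean speed in m/s.
- manip.move_j(angles): joint-space move.
- manip.set_gripper(opening, effort=None): opening from 0.0 (shut) to 1.0 (fully open); effort is the grip in N (None keeps the last); returns when the fingers have stopped.
- manip.dwell(seconds).
- manip.inverse_kinematics(position, orientation): joint angles nearest the present ones, or None.
- manip.grab_frame(name): name is "scene" or "top"; returns (picture, depth): 384x512x3 uint8, red, green, blue; 384x512 float32, m along the optical axis (not along the pixel's ray), 0 where there is no reading.
- manip.get_calibration(name): a dict with "camera_matrix" (3x3 intrinsics, pixels), "k1" (the pictures are not rectified: a ray, as slopes to the right and down, at radius r is drawn at 1 + k1 r^2 times it, then the intrinsics apply), "R" (3x3) and "t" (3): a world point X has camera coordinates R X + t. Camera axes: x right, y down, z forward; pixel columns grow to the right and rows downward; lengths in m; the calibration is good to about 2 mm. A picture is of the moment at which its call begins. get_calibration takes no time and is no camera call.
A pose or a line that the arm cannot do raises manip.Unreachable and nothing moves.
- manip.sign_off(): hands the job in; it is judged then, once.
Trained networks look in the newest picture that a camera, given by its name, has taken for a name from the list of things; names that differ only in an ending like _2 or _b are one class to them, and where a whole thing is asked for, a point or a joint stands for the part that bears it (a point fixed in the world has none). Each returns a list of dicts, best first, with "confidence" (0 to 1); they miss things now and then, are a little off and sometimes report something else, mostly with a low value. They report only what shows in the picture. A call takes as long as a camera call.
- manip.look_for(camera, name): "at" ([x, y, z] in m, in world coordinates, good to about 4 mm: the middle of the surface that is visible of it).
Readings, each from a call of its own:
- manip.current_time(): time.
- manip.current_qpos(): joint angles.
- manip.current_joint_vel(): joint speeds.
- manip.current_joint_torque(): joint torques, N m.
- manip.current_ee_pos(): TCP position.
- manip.current_tcp_rot(): TCP orientation.
- manip.current_force(): force on the tool from outside, world axes, zero at the start.
- manip.current_ft_torque(): the same for the moment, N m.
- manip.current_grip_width(): opening from 0.0 (shut) to 1.0 (fully open).
- manip.current_grip_force(): force on a finger pad.
Only numpy, scipy, OpenCV 4.12 (cv2) and the standard library are available. Lean on these libraries where they do the work, as an engineer would, in place of code of your own. Each camera call takes 0.05 s, during which the arm holds its last target. There are 200 camera calls.

### The job

The batch in the countertop oven is done and the next one is waiting: pull the oven door all the way down (the wire rack rides out with it), drop every browned roll into the wire basket, lay every pale roll from the cooling rack on the oven rack in a single layer, none on top of another, and push the door back up until it is fully shut. Do not slam the glass door or let it fall, and leave the jar, the tin and the pepper mill where they stand.

Things in the scene. Friction and masses are not known exactly. Their poses are not given: they have to be found in the camera images.
- oven: countertop oven, brushed steel, 430 mm wide, 300 deep, 285 high, fixed on the counter at the robot's left. Origin on the counter under the middle of the door, in the front plane; -x points out of the front, z up, y along the front (-y to the column with three dials beside the door). Chamber 330 wide, 285 deep, floor 50 and ceiling 235 above the counter, closed roof over it.
- oven_door (a joint): the glazed oven door, hinged along its lower edge: rad, 0 shut, 1.4 all the way down (stop, a little above level). Panel 340 mm wide, 182 high, 18 thick, outside the front plane. Stiff hinge: the door stays at any angle where it is left; moving it takes 5 to 10 N at the handle. The oven rack hangs on the door and rides out and in with it.
- oven_door_hinge (a point): middle of the door's hinge line, which runs along the oven's y in the front plane, 50 mm above the counter
- oven_door_handle (a point): middle of the door's dark round handle bar, 14 mm thick, 300 long along the oven's y, brackets 140 either side. Door shut: 45 out from and 228 above the hinge line (46 above the panel's upper edge). Door down: 232 out, 44 above the counter. The bar can be gripped from above with the door shut, down or between: 38 mm or more free on each side.
- oven_rack_mid (a point): middle of the wire rack's upper surface, 170 mm above the counter; axes as the oven's. Rack 240 (x) by 310 (y), rim 8 high all round. It slides along the oven's x only, driven by the door: middle 135 behind the front plane with the door shut, 40 outside it with the door down (front 160 mm of the rack in the open). A roll lying on it passes 23 under the ceiling.
- basket: open wire basket, loose, 260 (x) by 190 (y) by 85 mm high, wall and floor 4 mm, 0.7 kg; origin at the middle of its underside, on the counter.
- cooling_rack: low wire cooling rack fixed on the counter, 310 (x) by 160 (y) mm, its top 20 mm above the counter; origin at the middle of its underside. The pale rolls start on it.
- brown1: browned, finished bread roll 92 mm long (its own x), 56 mm wide (y), 42 mm high (z), with well rounded edges, a flat underside and three slanting scores on top, firm crust, about 75 g; origin at its middle. Starts on the front half of the oven rack; not every one is there each time.
- brown2: browned, finished bread roll 92 mm long (its own x), 56 mm wide (y), 42 mm high (z), with well rounded edges, a flat underside and three slanting scores on top, firm crust, about 75 g; origin at its middle. Starts on the front half of the oven rack; not every one is there each time.
- brown3: browned, finished bread roll 92 mm long (its own x), 56 mm wide (y), 42 mm high (z), with well rounded edges, a flat underside and three slanting scores on top, firm crust, about 75 g; origin at its middle. Starts on the front half of the oven rack; not every one is there each time.
- pale1: pale, par-baked bread roll 92 mm long (its own x), 56 mm wide (y), 42 mm high (z), with well rounded edges, a flat underside and three slanting scores on top, firm crust, about 75 g; origin at its middle. Starts on the cooling rack; not every one is there each time.
- pale2: pale, par-baked bread roll 92 mm long (its own x), 56 mm wide (y), 42 mm high (z), with well rounded edges, a flat underside and three slanting scores on top, firm crust, about 75 g; origin at its middle. Starts on the cooling rack; not every one is there each time.
- pale3: pale, par-baked bread roll 92 mm long (its own x), 56 mm wide (y), 42 mm high (z), with well rounded edges, a flat underside and three slanting scores on top, firm crust, about 75 g; origin at its middle. Starts on the cooling rack; not every one is there each time.
- jar: bystander: glass storage jar with black lid, 90 mm across, 140 mm high; origin at its foot
- tin: bystander: food tin with red wrapper, 74 mm across, 110 mm high; origin at its foot
- mill: bystander: dark wooden pepper mill, 60 mm across, 140 mm high; origin at its foot

How it is judged:
On the way, in this order (a step that is already met when the one before it is completed fails the run):
1. the oven door is pulled all the way down (value of joint oven_door above 1.3 rad), for 0.2 s.
2. with the door still down, the browned rolls are in the basket and the pale rolls on the oven rack (value of joint oven_door above 1 rad and x of brown1 in the frame of basket between -0.128 and 0.128 m and y of brown1 in the frame of basket between -0.093 and 0.093 m and z of brown1 in the frame of basket between 0 and 0.085 m and x of brown2 in the frame of basket between -0.128 and 0.128 m and y of brown2 in the frame of basket between -0.093 and 0.093 m and z of brown2 in the frame of basket between 0 and 0.085 m and x of brown3 in the frame of basket between -0.128 and 0.128 m and y of brown3 in the frame of basket between -0.093 and 0.093 m and z of brown3 in the frame of basket between 0 and 0.085 m and x of pale1 in the frame of oven_rack_mid between -0.118 and 0.118 m and y of pale1 in the frame of oven_rack_mid between -0.152 and 0.152 m and z of pale1 in the frame of oven_rack_mid between 0.01 and 0.04 m and x of pale2 in the frame of oven_rack_mid between -0.118 and 0.118 m and y of pale2 in the frame of oven_rack_mid between -0.152 and 0.152 m and z of pale2 in the frame of oven_rack_mid between 0.01 and 0.04 m and x of pale3 in the frame of oven_rack_mid between -0.118 and 0.118 m and y of pale3 in the frame of oven_rack_mid between -0.152 and 0.152 m and z of pale3 in the frame of oven_rack_mid between 0.01 and 0.04 m), for 0.2 s.
At the end, for the whole second after the job is handed in: Door shut (within 0.05 rad); every browned roll present has its middle inside the basket walls, below the rim; every pale roll present has its middle inside the rack rim, 10 to 40 mm above the rack (one layer); basket level (0.15 rad); rolls at rest (under 0.03 m/s) (value of joint oven_door below 0.05 rad and x of brown1 in the frame of basket between -0.128 and 0.128 m and y of brown1 in the frame of basket between -0.093 and 0.093 m and z of brown1 in the frame of basket between 0 and 0.085 m and x of brown2 in the frame of basket between -0.128 and 0.128 m and y of brown2 in the frame of basket between -0.093 and 0.093 m and z of brown2 in the frame of basket between 0 and 0.085 m and x of brown3 in the frame of basket between -0.128 and 0.128 m and y of brown3 in the frame of basket between -0.093 and 0.093 m and z of brown3 in the frame of basket between 0 and 0.085 m and x of pale1 in the frame of oven_rack_mid between -0.118 and 0.118 m and y of pale1 in the frame of oven_rack_mid between -0.152 and 0.152 m and z of pale1 in the frame of oven_rack_mid between 0.01 and 0.04 m and x of pale2 in the frame of oven_rack_mid between -0.118 and 0.118 m and y of pale2 in the frame of oven_rack_mid between -0.152 and 0.152 m and z of pale2 in the frame of oven_rack_mid between 0.01 and 0.04 m and x of pale3 in the frame of oven_rack_mid between -0.118 and 0.118 m and y of pale3 in the frame of oven_rack_mid between -0.152 and 0.152 m and z of pale3 in the frame of oven_rack_mid between 0.01 and 0.04 m and linear speed of each of brown1, brown2, brown3, pale1, pale2, pale3 below 0.03 m/s and angle between basket's own z axis and vertical below 0.15 rad); the robot touches nothing.
It fails at once if the glass door slams or falls (faster than 3 rad/s) (velocity of joint oven_door above 3 rad/s or velocity of joint oven_door below -3 rad/s).
It fails at once if a bystander (jar, tin, mill) is pushed more than 30 mm or tipped over (distance of any of jar, tin, mill from where it was at the start of the episode above 0.03 m or angle between any of jar, tin, mill's own z axis and vertical above 0.4 rad).
Of brown1, brown2, brown3 only 2 to 3 are there at a start; the rules pass over those that are not, and their reading is None.
Of pale1, pale2, pale3 only 2 to 3 are there at a start; the rules pass over those that are not, and their reading is None.
At some moment in a run one of brown1, brown2, brown3, pale1, pale2, pale3 may be knocked a few centimetres aside while the robot is not near it.
Once in a run the grip may slacken for a moment while it holds something.
It also fails if it takes over 210 s, if anything falls off the work surface, if the arm or the gripper's body presses on something with over 40 N, if the wrist force passes 120 N, or if a joint passes its speed limit or range.

## Working session

There is one attempt and no reset: what is moved stays moved. The work goes in short steps, each a Python script; the robot and the scene stay as the last script left them, time stands still between calls to the robot, and variables do not carry over. Pictures are saved under pics/ and viewed, at most 14 in all, crops included, and the job is handed in when it is done.

```bash
mkdir -p pics; ls; cat > h.py <<'E'
import numpy as np, cv2
from bench import manip as m
def pix2w(cam,u,v,d):
    c=m.get_calibration(cam);K=np.array(c["camera_matrix"])
    # undistort by iteration
    xd=(u-K[0,2])/K[0,0]; yd=(v-K[1,2])/K[1,1]; x,y=xd,yd
    for _ in range(8):
        s=1+c["k1"]*(x*x+y*y); x,y=xd/s,yd/s
    P=np.stack([x*d,y*d,d*np.ones_like(x)],-1)
    return (P-np.array(c["t"]))@np.array(c["R"])
def cloud(cam):
    im,d=m.grab_frame(cam); v,u=np.mgrid[0:384,0:512].astype(float)
    return im,d,pix2w(cam,u,v,d)
def save(im,n,s=1.5): cv2.imwrite(f"pics/{n}.png",cv2.resize(im[...,::-1],None,fx=s,fy=s))
def R(yaw):
    "tool down, closing line (tool y) at angle yaw in the world"
    y=np.array([np.cos(yaw),np.sin(yaw),0]);z=np.array([0,0,-1.]);return np.stack([np.cross(y,z),y,z],1)
E
python3 - <<'E'
from h import *
for c in("scene","top"):
    im,d,P=cloud(c); save(im,c+"0"); print(c,m.get_calibration(c))
    for n in("oven","oven_door","oven_door_handle","oven_rack_mid","basket","cooling_rack","brown1","pale1","jar","tin","mill"):
        print(n,[(np.round(q["at"],3).tolist(),round(q["confidence"],2)) for q in m.look_for(c,n)])
print(m.current_tcp_rot())
E
```

```text
pics
scene {'camera_matrix': array([[364.52424628,   0.        , 252.70601111],
       [  0.        , 364.52424628, 191.17274487],
       [  0.        ,   0.        ,   1.        ]]), 'k1': -0.053875911748079444, 'R': array([[ 0.51129527,  0.8592607 ,  0.01575397],
       [ 0.52379448, -0.29704144, -0.79837693],
       [-0.68133434,  0.4164582 , -0.6019519 ]]), 't': array([-0.33997466, -0.14681823,  1.50586501])}
oven [([0.715, 0.361, 0.235], 0.98), ([0.471, -0.145, 0.059], 0.44), ([0.579, -0.172, 0.017], 0.34)]
oven_door [([0.591, 0.296, 0.161], 0.66)]
oven_door_handle [([0.59, 0.296, 0.159], 0.63)]
oven_rack_mid [([0.631, 0.378, 0.168], 0.48), ([0.564, -0.158, 0.061], 0.22)]
basket [([0.526, -0.401, 0.022], 0.79), ([0.582, -0.174, 0.016], 0.39)]
cooling_rack [([0.577, -0.172, 0.018], 0.63)]
brown1 []
pale1 [([0.468, -0.146, 0.06], 0.82), ([0.663, -0.166, 0.057], 0.7), ([0.566, -0.16, 0.061], 0.69)]
jar [([0.804, 0.053, 0.109], 0.87)]
tin [([0.802, -0.041, 0.092], 0.73)]
mill [([0.79, -0.136, 0.088], 0.95), ([0.803, -0.038, 0.09], 0.61)]
top {'camera_matrix': array([[366.15132909,  
[... 505 characters left out ...]
5, -0.159, 0.06], 0.46)]
oven_door_handle [([0.546, 0.292, 0.234], 0.73)]
oven_rack_mid [([0.559, 0.328, 0.175], 0.61), ([0.552, 0.291, 0.236], 0.33)]
basket [([0.518, -0.387, 0.014], 0.69), ([0.545, -0.149, 0.06], 0.32)]
cooling_rack [([0.542, -0.137, 0.018], 0.88), ([0.76, -0.12, 0.099], 0.75), ([0.546, 0.29, 0.228], 0.31)]
brown1 []
pale1 [([0.641, -0.16, 0.06], 0.92), ([0.543, -0.149, 0.059], 0.89), ([0.452, -0.136, 0.059], 0.69)]
jar [([0.762, 0.07, 0.14], 0.77)]
tin [([0.771, -0.023, 0.11], 0.86)]
mill [([0.758, -0.118, 0.097], 0.66)]
[[ 9.75068624e-01  2.21903535e-01 -2.03524525e-05]
 [ 2.21903535e-01 -9.75068624e-01 -5.89737419e-06]
 [-2.11536860e-05  1.23406339e-06 -1.00000000e+00]]
```

View pictures.

View pics/scene0.png

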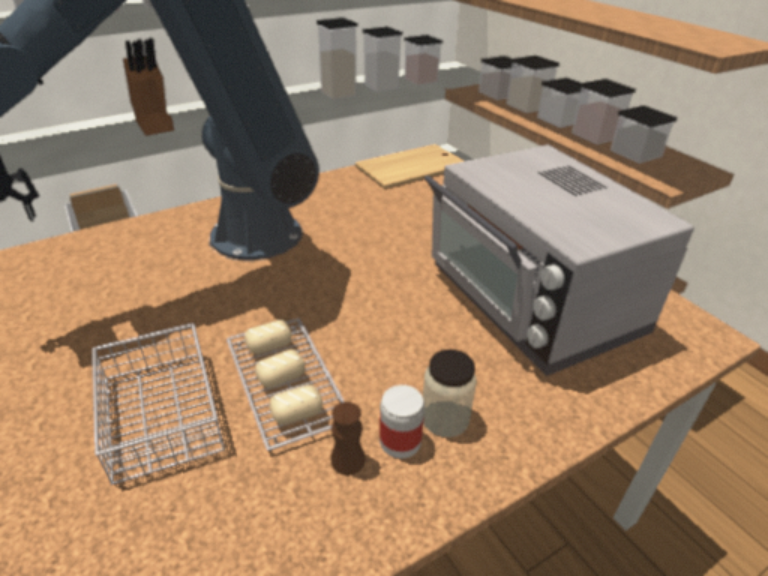

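View pics/top0.png

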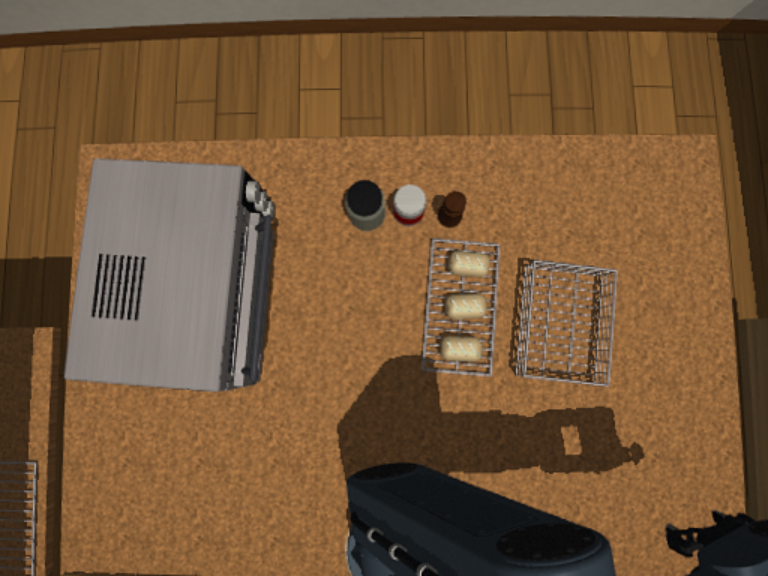

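The scene view shows the closed oven with its handle around (475,215), three pale rolls at (268,336), (280,370) and (297,406), and the basket at (155,400). Bystanders stand at (348,437), (402,420) and (450,392). The top view shows the handle running from about (266,225) to (255,378). Next I'll fit the handle, the oven yaw, the rolls and the basket from depth.

```bash
python3 - <<'E'
from h import *
im,d,P=cloud("top"); ok=d>0
X,Y,Z=P[...,0],P[...,1],P[...,2]
hi=ok&(Z>.26)&(Z<.30)&(X>.3)&(X<.85)&(Y>.2)
# per x-slice profile: gap between handle and roof
for x in np.arange(.36,.80,.04):
    s=hi&(abs(X-x)<.006); y=np.sort(Y[s]); 
    g=np.where(np.diff(y)>.015)[0]
    print(round(x,2),len(y),np.round(y[:1],3),[(round(y[i],3),round(y[i+1],3)) for i in g],np.round(y[-1:],3), np.round(np.median(Z[s]),3))
roof=hi&(Z>.275)&(Y>.38)
pts=P[roof][:,:2].astype(np.float32); print("roof rect",cv2.minAreaRect(pts))
# rolls
hsv=cv2.cvtColor(im,cv2.COLOR_RGB2HSV)
ro=(ok&(Z>.032)&(Z<.075)&(X>.35)&(X<.72)&(abs(Y+.15)<.08)&(hsv[...,2]>120)).astype(np.uint8)
n,l,st,_=cv2.connectedComponentsWithStats(ro)
for i in range(1,n):
    if st[i,4]>60: 
        q=P[l==i]; t=q[q[:,2]>.05]; print("roll",st[i,4],t.mean(0).round(3),q[:,2].max().round(3),cv2.minAreaRect(q[:,:2].astype(np.float32)))
b=ok&(Z>.07)&(Z<.1)&(Y<-.24)&(X>.3)&(X<.7)&(Y>-.6)
print("basket rim",b.sum(),cv2.minAreaRect(P[b][:,:2].astype(np.float32)))
r=ok&(Z>.013)&(Z<.027)&(X>.3)&(X<.72)&(abs(Y+.15)<.13)
print("crack",cv2.minAreaRect(P[r][:,:2].astype(np.float32)))
E
```

```text
0.36 0 [] [] [] nan
0.4 407 [0.264] [(np.float64(0.278), np.float64(0.33))] [0.626] 0.284
0.44 523 [0.26] [(np.float64(0.275), np.float64(0.326))] [0.624] 0.285
0.48 458 [0.258] [(np.float64(0.27), np.float64(0.324))] [0.625] 0.285
0.52 481 [0.254] [(np.float64(0.268), np.float64(0.32))] [0.621] 0.285
0.56 460 [0.252] [(np.float64(0.262), np.float64(0.316))] [0.618] 0.285
0.6 463 [0.248] [(np.float64(0.261), np.float64(0.314))] [0.61] 0.285
0.64 454 [0.245] [(np.float64(0.259), np.float64(0.31))] [0.611] 0.285
0.68 449 [0.242] [(np.float64(0.261), np.float64(0.307))] [0.606] 0.285
0.72 418 [0.304] [] [0.604] 0.285
0.76 422 [0.299] [] [0.598] 0.285
0.8 412 [0.295] [] [0.596] 0.285
roof rect ((0.6047450304031372, 0.4904320240020752), (0.2509210705757141, 0.4320014417171478), 85.92168426513672)
roll 380 [ 0.643 -0.162  0.06 ] 0.07 ((0.6439220309257507, -0.16283826529979706), (0.08654801547527313, 0.05278703197836876), 84.8951187133789)
roll 383 [ 0.547 -0.153  0.06 ] 0.068 ((0.5465352535247803, -0.15344536304473877), (0.05340927466750145, 0.08589562773704529), 2.263350486755371)
roll 387 [ 0.452 -0.139  0.06 ] 0.069 ((0.4519278109073639, -0.13957904279232025), (0.08741205185651779, 0.05043608695268631), 89.23726654052734)
basket rim 501 ((0.5063309073448181, -0.3785940706729889), (0.19216755032539368, 0.26001954078674316), 82.74462890625)
crack ((0.5474491119384766, -0.1742664873600006), (0.22090233862400055, 0.3106672763824463), 84.54928588867188)
  return _methods._mean(a, axis=axis, dtype=dtype,
  ret = ret.dtype.type(ret / rcount)
```

```bash
python3 - <<'E'
from h import *
im,d,P=cloud("top"); ok=d>0
X,Y,Z=P[...,0],P[...,1],P[...,2]
h=P[ok&(Z>.262)&(Z<.30)&(X>.3)&(X<.85)&(Y>.2)&(Y<.30-.0875*(X-.4))]
c,(w,l),a=cv2.minAreaRect(h[:,:2].astype(np.float32)); print("bar rect",c,w,l,a,len(h))
p=np.polyfit(h[:,0],h[:,1],1); print("fit",p,"xrange",np.percentile(h[:,0],[0,1,99,100]))
th=np.arctan(p[0]); ex=np.array([-np.sin(th),np.cos(th)]); ey=-np.array([np.cos(th),np.sin(th)])
s=h[:,:2]@ey; mid=(s.min()+s.max())/2; u=np.mean(h[:,:2]@ex); B=ex*u+ey*mid
print("B",B,"len",np.ptp(s),"ex",ex,"zpct",np.percentile(h[:,2],[5,50,95]))
roof=P[ok&(Z>.278)&(Z<.292)&(Y>.29)&(X>.35)]; o=(roof[:,:2]-B)@np.c_[ex,ey]; print("roof extents rel bar",np.percentile(o,[0,.5,99.5,100],axis=0))
for yaw in(np.arctan2(ex[1],ex[0]),np.arctan2(-ex[1],-ex[0])):
  for z in(.42,.26): print(yaw,z,m.inverse_kinematics([*B,z],R(yaw)))
E
```

```text
bar rect (0.5527313947677612, 0.2629125118255615) 0.024489082396030426 0.30960047245025635 85.01038360595703 586
fit [-0.08162878  0.30322073] xrange [0.39813371 0.40104971 0.70178092 0.70660077]
B [0.55232433 0.25813517] len 0.3095851752438557 ex [0.08135817 0.99668493] zpct [0.27472172 0.28021527 0.28378783]
roof extents rel bar [[ 0.05827472 -0.24926003]
 [ 0.06051674 -0.24423023]
 [ 0.35553629  0.17894757]
 [ 0.35902031  0.18278819]]
1.489348134673077 0.42 [ 3.60852574e-01  3.54783311e-01  1.19331192e+00 -4.44089210e-16
  1.59349742e+00 -1.12849556e+00]
1.489348134673077 0.26 [ 3.60852574e-01  4.34041251e-01  1.45567117e+00 -4.44089210e-16
  1.25188023e+00 -1.12849556e+00]
-1.6522445189167163 0.42 [ 3.60852574e-01  3.54783311e-01  1.19331192e+00 -4.44089210e-16
  1.59349742e+00  2.01309709e+00]
-1.6522445189167163 0.26 [ 3.60852574e-01  4.34041251e-01  1.45567117e+00 -4.44089210e-16
  1.25188023e+00  2.01309709e+00]
```

```bash
python3 - <<'E'
from h import *
im,d,P=cloud("scene")
B=np.array([.5523,.2581]);th=np.radians(-4.8);ex=np.array([-np.sin(th),np.cos(th)]); ey=-np.array([np.cos(th),np.sin(th)])
o=(P[...,:2]-B)@np.c_[ex,ey]; Z=P[...,2]
def med(n,s): print(n,s.sum(),np.percentile(o[...,0][s],[2,10,50,90,98]).round(3) if s.sum() else "")
ok=(d>0)&(o[...,0]>-.05)&(o[...,0]<.4)
for z in(.08,.12,.16,.2,.24,.26,.28):
    a=ok&(abs(Z-z)<.008)
    med(f"column z{z}",a&(o[...,1]<-.18)&(o[...,1]>-.235)&(o[...,0]<.1)); med("door frame/glass",a&(abs(o[...,1])<.13)&(o[...,0]<.15))
    med("door edge",a&(o[...,1]<-.15)&(o[...,1]>-.168)&(o[...,0]<.1))
E
```

```text
column z0.08 36 [0.038 0.039 0.041 0.06  0.06 ]
door frame/glass 271 [0.037 0.039 0.043 0.046 0.047]
door edge 17 [0.039 0.039 0.041 0.042 0.042]
column z0.12 85 [0.04  0.044 0.057 0.059 0.06 ]
door frame/glass 198 [0.04  0.041 0.043 0.044 0.045]
door edge 18 [0.036 0.036 0.039 0.04  0.053]
column z0.16 66 [0.037 0.038 0.04  0.056 0.058]
door frame/glass 239 [0.038 0.039 0.041 0.125 0.132]
door edge 23 [0.034 0.035 0.036 0.061 0.068]
column z0.2 49 [0.056 0.057 0.058 0.06  0.06 ]
door frame/glass 185 [0.03  0.031 0.033 0.103 0.106]
door edge 23 [0.032 0.033 0.034 0.062 0.063]
column z0.24 98 [0.037 0.038 0.041 0.058 0.059]
door frame/glass 173 [0.056 0.058 0.06  0.061 0.063]
door edge 20 [0.046 0.059 0.061 0.063 0.063]
column z0.26 116 [0.04  0.045 0.057 0.06  0.062]
door frame/glass 268 [0.057 0.058 0.06  0.061 0.062]
door edge 26 [0.034 0.059 0.061 0.062 0.063]
column z0.28 236 [0.058 0.06  0.072 0.094 0.099]
door frame/glass 1679 [-0.006 -0.003  0.085  0.137  0.147]
door edge 89 [-0.004 -0.     0.065  0.093  0.099]
```

The door starts slightly ajar at about 0.06 rad, with the front plane 59 mm behind the bar. Gripping it and pulling it along the arc.

```bash
cat >> h.py <<'E'
TH=np.radians(-4.8); EX=np.array([-np.sin(TH),np.cos(TH),0]); EY=-np.array([np.cos(TH),np.sin(TH),0])
B=np.array([.5523,.2581,0]); ORG=B+.059*EX   # oven origin
YAW=np.arctan2(EX[1],EX[0])
def bar(th):  # TCP pose for bar at door angle th
    c,s=np.cos(th),np.sin(th)
    return ORG-EX*(.045*c+.228*s)+np.array([0,0,.05+.228*c-.045*s-.019])
def arc(ths,off,speed=.12,k=8e-5):
    off=np.array(off,float)
    for th in ths:
        m.move_l(bar(th)+off,max_speed=speed)
        f=np.array(m.current_force()); p=bar(th)+[0,0,.019]-(ORG+[0,0,.05]); n=p/np.linalg.norm(p)
        r=f@n; off=off+n*np.clip(r*k,-.002,.002)
        print(round(th,2),"f",f.round(1),"rad",round(r,1),"off",(off*1e3).round(1),"grip",round(m.current_grip_width(),3))
    return off
E
python3 - <<'E'
from h import *
p=bar(.06); print(p)
m.set_gripper(.5,30)
m.move_ptp(p+[0,0,.12],R(YAW)); print(m.current_force())
m.move_l(p,max_speed=.1); print(m.current_force())
m.set_gripper(0,30); print(m.current_force(),m.current_grip_width(),m.current_grip_force())
off=arc(np.arange(.12,.5,.09),[0,0,0]); np.save("off.npy",off); print(m.current_time())
E
```

```text
[0.55233424 0.25850775 0.25589134]
[ 0.31249804 -0.39221647 -0.35908333]
[ 0.09283526 -0.35777137 -0.46797047]
[1.25601811 1.59159538 1.78587691] 0.14662338279169002 29.20673757791519
0.12 f [ 0.6 -4.2  0.2] rad 1.4 off [-0.  -0.   0.1] grip 0.152
0.21 f [ 1.8 -6.2  1.9] rad 4.1 off [-0.  -0.2  0.4] grip 0.152
0.3 f [ 4.1 -5.3 -2.1] rad 0.5 off [-0.  -0.2  0.5] grip 0.149
0.39 f [ 5.2 -5.1 -3.3] rad -0.1 off [-0.  -0.2  0.4] grip 0.149
0.48 f [ 7.  -2.2 -5.7] rad -3.4 off [-0.  -0.   0.2] grip 0.153
8.325
```

```bash
python3 - <<'E'
from h import *
off=arc(np.r_[np.arange(.58,1.3,.1),1.34,1.39],np.load("off.npy")); np.save("off.npy",off)
m.dwell(.3); print(m.current_force(),m.current_ee_pos(),m.current_time())
im,d,P=cloud("scene"); save(im,"s1")
im,d,P=cloud("top"); save(im,"t1")
E
```

```text
0.58 f [ 8.3 -1.6 -7.6] rad -4.9 off [ 0.   0.3 -0. ] grip 0.148
0.68 f [ 9.5 -1.1 -7.9] rad -4.9 off [ 0.   0.6 -0.3] grip 0.153
0.78 f [ 8.8  1.5 -8.1] rad -6.4 off [ 0.1  1.  -0.6] grip 0.15
0.88 f [ 8.2 -0.4 -7.2] rad -3.7 off [ 0.1  1.2 -0.7] grip 0.152
0.98 f [ 7.8  0.1 -6.6] rad -3.3 off [ 0.1  1.5 -0.8] grip 0.152
1.08 f [ 8.6  1.  -7.6] rad -3.9 off [ 0.1  1.8 -0.9] grip 0.152
1.18 f [ 7.9  0.9 -6.5] rad -2.8 off [ 0.2  2.  -1. ] grip 0.151
1.28 f [ 7.4  1.6 -6.8] rad -2.9 off [ 0.2  2.2 -1. ] grip 0.151
1.34 f [ 7.5  2.4 -7.6] rad -3.3 off [ 0.2  2.5 -1. ] grip 0.151
1.39 f [ 6.5  0.5 -7.4] rad -0.9 off [ 0.2  2.6 -1. ] grip 0.148
[ 7.36137931  0.32517695 -7.25062682] [0.53779897 0.0874186  0.02552285] 11.875
```

View pics/s1.png

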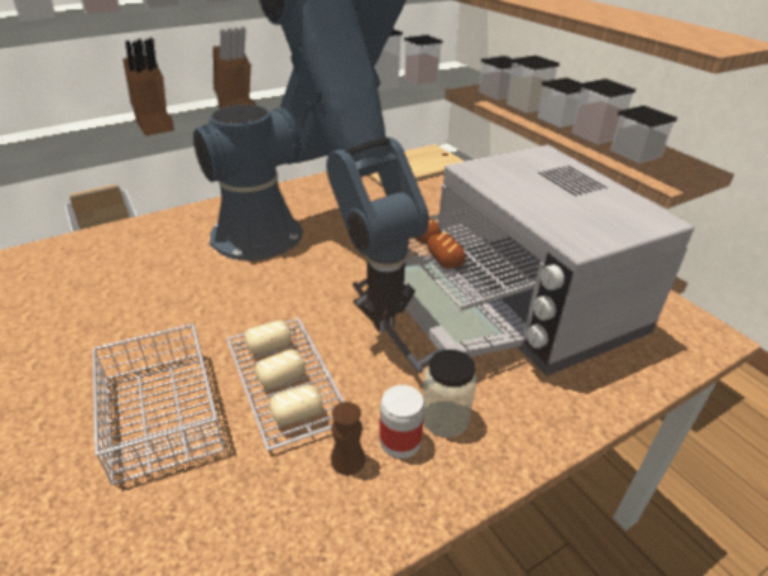

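The door is down with the rack out. Brown rolls show near (445,245) and (430,232), partly hidden by the arm. Releasing the bar and looking again.

```bash
cat >> h.py <<'E'
def blobs(P,im,d,kind,zlo,zhi,box):
    hsv=cv2.cvtColor(im,cv2.COLOR_RGB2HSV); X,Y,Z=P[...,0],P[...,1],P[...,2]
    s=(d>0)&(Z>zlo)&(Z<zhi)&(X>box[0])&(X<box[1])&(Y>box[2])&(Y<box[3])
    h=hsv.astype(int)
    s&=(h[...,1]>150)&(h[...,0]<16) if kind=="brown" else (h[...,1]<150)&(h[...,2]>130)&(h[...,1]>25)
    n,l,st,_=cv2.connectedComponentsWithStats(s.astype(np.uint8)); out=[]
    for i in range(1,n):
        if st[i,4]>90:
            q=P[l==i]; (c,(w,hh),a)=cv2.minAreaRect(q[:,:2].astype(np.float32))
            C=np.cov(q[:,:2].T); ev,V=np.linalg.eigh(C); ax=V[:,1]
            out.append(dict(n=int(st[i,4]),c=np.round(c,4),mean=q.mean(0).round(4),dims=np.round([w,hh],3),long=round(float(np.arctan2(ax[1],ax[0])),3),ztop=np.percentile(q[:,2],95).round(3)))
    return out
def look(cam="top",rackz=.17):
    im,d,P=cloud(cam)
    for k in("brown","pale"):
        for b in blobs(P,im,d,k,.03,.26,(.28,.75,-.6,.5)): print(cam,k,b)
    return im,d,P
E
python3 - <<'E'
from h import *
m.set_gripper(.5); print(m.current_force())
p=m.current_ee_pos(); m.move_l([p[0],p[1],.30],max_speed=.25)
m.move_ptp([.35,-.1,.4],R(YAW))
for c in("top","scene"):
    im,d,P=look(c); save(im,c[0]+"2")
    for n in("brown1","oven_rack_mid"): print(n,[(np.round(q["at"],3).tolist(),round(q["confidence"],2)) for q in m.look_for(c,n)])
    if c=="top":
        s=(d>0)&(abs(P[...,2]-.172)<.012)&(P[...,1]<.31)&(P[...,1]>.1)&(P[...,0]>.3)&(P[...,0]<.8)
        o=(P[s]-ORG); print("rack: ",np.percentile(o@EX,[0,1,50,99]),np.percentile(o@EY,[0,1,99,100]),np.median(P[s][:,2]))
        g=(P-ORG); s=(d>0)&(P[...,2]>.035)&(P[...,2]<.06)&(abs(g@EX+.23)<.015)&(abs(g@EY)<.17); print("bar",(g[s]@EX).mean(),np.ptp(g[s]@EY),P[s][:,2].max())
print(m.current_time())
E
```

```text
[ -3.75018524 -14.39232928   2.92625317]
top brown {'n': 438, 'c': array([0.5513, 0.2189]), 'mean': array([0.5495, 0.2167, 0.2082]), 'dims': array([0.054, 0.089]), 'long': 2.995, 'ztop': np.float64(0.214)}
top brown {'n': 441, 'c': array([0.4518, 0.2275]), 'mean': array([0.4514, 0.2251, 0.2083]), 'dims': array([0.055, 0.087]), 'long': 3.073, 'ztop': np.float64(0.214)}
top pale {'n': 363, 'c': array([ 0.6435, -0.1639]), 'mean': array([ 0.6424, -0.1634,  0.0592]), 'dims': array([0.085, 0.052]), 'long': 1.459, 'ztop': np.float64(0.065)}
top pale {'n': 369, 'c': array([ 0.5459, -0.1546]), 'mean': array([ 0.5454, -0.1537,  0.0591]), 'dims': array([0.083, 0.05 ]), 'long': 1.615, 'ztop': np.float64(0.065)}
top pale {'n': 360, 'c': array([ 0.4517, -0.1401]), 'mean': array([ 0.4512, -0.1401,  0.0599]), 'dims': array([0.085, 0.05 ]), 'long': 1.508, 'ztop': np.float64(0.065)}
brown1 [([0.447, 0.229, 0.211], 0.92), ([0.547, 0.214, 0.207], 0.89), ([0.544, -0.147, 0.058], 0.61), ([0.454, -0.132, 0.062], 0.55)]
oven_rack_mid [([0.568, 0.265, 0.17], 0.62)]
rack:  [-0.16086061 -0.16008668 -0.06636638
[... 1094 characters left out ...]
 array([0.055, 0.089]), 'long': 1.567, 'ztop': np.float64(0.063)}
scene pale {'n': 607, 'c': array([ 0.6507, -0.1642]), 'mean': array([ 0.6572, -0.1681,  0.0568]), 'dims': array([0.09 , 0.054]), 'long': 1.43, 'ztop': np.float64(0.064)}
scene pale {'n': 117, 'c': array([ 0.6427, -0.3337]), 'mean': array([ 0.6429, -0.3302,  0.0723]), 'dims': array([0.026, 0.076]), 'long': 1.561, 'ztop': np.float64(0.085)}
scene pale {'n': 92, 'c': array([ 0.633 , -0.4111]), 'mean': array([ 0.6338, -0.4049,  0.0552]), 'dims': array([0.094, 0.006]), 'long': 1.454, 'ztop': np.float64(0.075)}
brown1 [([0.468, 0.214, 0.208], 0.66), ([0.571, 0.209, 0.204], 0.61)]
oven_rack_mid [([0.595, 0.277, 0.166], 0.61)]
15.0083
```

View pics/t2.png

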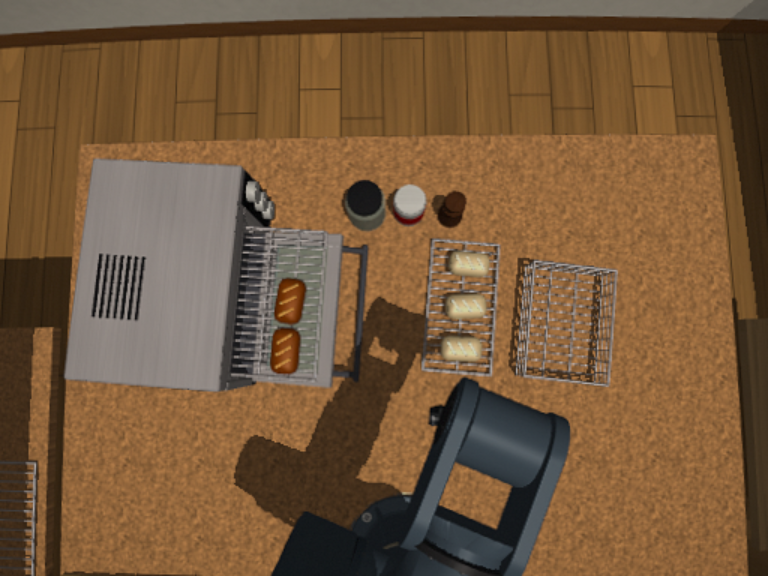

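Two brown rolls show at (289,300) and (285,350), and the rack front is at -160 mm as the model says. Moving the browns next.

```bash
cat >> h.py <<'E'
BK=np.array([.5063,-.3786,0]); BYAW=np.radians(82.74-90)
def near(yaw,ref): return yaw+np.pi*np.round((ref-yaw)/np.pi)
def find(kind,box,zlo,zhi):
    im,d,P=cloud("top"); return blobs(P,im,d,kind,zlo,zhi,box)
def go(x,y,z,yaw):  # above-pose by joints, q6 kept mid-range
    m.move_ptp([x,y,z],R(yaw))
def pick(b,zt,zup,ref,effort=45):
    x,y=(b["c"]*.6+b["mean"][:2]*.4); yaw=near(b["long"]+np.pi/2,ref)
    m.set_gripper(.95,effort); go(x,y,zup,yaw); m.move_l([x,y,zt],max_speed=.15)
    m.set_gripper(0,effort); w=m.current_grip_width(); m.move_l([x,y,zup],max_speed=.2)
    print("pick",x.round(3),y.round(3),"w",round(w,2),"lifted",round(m.current_grip_width(),2)); return m.current_grip_width()>.4
def place(x,y,z,yaw,zup):
    go(x,y,zup,yaw); w=m.current_grip_width(); m.move_l([x,y,z],max_speed=.15)
    print("place w",round(w,2),round(m.current_grip_width(),2),"f",np.round(m.current_force(),1)); m.set_gripper(.95); m.move_l([x,y,zup],max_speed=.25)
OVB=(.35,.75,.1,.31)
E
python3 - <<'E'
from h import *
bx=np.array([np.cos(BYAW),np.sin(BYAW),0])
m.set_gripper(.95)
for s in(1,-1):
    bs=sorted(find("brown",OVB,.18,.26),key=lambda b:-b["c"][0]); print(bs)
    if not bs: break
    if pick(bs[0],.176,.30,1.45):
        t=BK+s*.06*bx; place(t[0],t[1],.016,near(BYAW+np.pi/2,1.45),.22)
    m.move_ptp([.35,-.1,.35],R(1.4))
im,d,P=look(); save(im,"t3"); print(m.current_time())
E
```

```text
[{'n': 435, 'c': array([0.5512, 0.2191]), 'mean': array([0.5493, 0.2166, 0.2083]), 'dims': array([0.054, 0.089]), 'long': 3.005, 'ztop': np.float64(0.214)}, {'n': 445, 'c': array([0.452 , 0.2279]), 'mean': array([0.4511, 0.2251, 0.2083]), 'dims': array([0.055, 0.087]), 'long': 3.057, 'ztop': np.float64(0.214)}]
pick 0.55 0.218 w 0.65 lifted 0.65
place w 0.65 0.65 f [-0.2 -0.2 -0.1]
[{'n': 444, 'c': array([0.4519, 0.2279]), 'mean': array([0.4513, 0.2249, 0.2083]), 'dims': array([0.054, 0.087]), 'long': 3.061, 'ztop': np.float64(0.214)}]
pick 0.452 0.227 w 0.65 lifted 0.64
place w 0.65 0.65 f [ 0.4  0.1 -0.8]
top brown {'n': 319, 'c': array([ 0.565 , -0.3875]), 'mean': array([ 0.5641, -0.3834,  0.0421]), 'dims': array([0.055, 0.091]), 'long': 3.022, 'ztop': np.float64(0.049)}
top brown {'n': 323, 'c': array([ 0.4453, -0.3708]), 'mean': array([ 0.446 , -0.3685,  0.0428]), 'dims': array([0.054, 0.085]), 'long': 3.057, 'ztop': np.float64(0.049)}
top pale {'n': 357, 'c': array([ 0.6137, -0.1359]), 'mean': array([ 0.6128, -0.1356,  0.0593]), 'dims': array([0.085, 0.052]), 'long': 1.419, 'ztop': np.float64(0.065)}
top pale {'n': 365, 'c': array([ 0.5458, -0.1545]), 'mean': array([ 0.5453, -0.1537,  0.0594]), 'dims': array([0.083, 0.05 ]), 'long': 1.631, 'ztop': np.float64(0.065)}
top pale {'n': 338, 'c': array([ 0.4517, -0.1417]), 'mean': array([ 0.4522, -0.1425,  0.0599]), 'dims': array([0.082, 0.05 ]), 'long': 1.402, 'ztop': np.float64(0.065)}
35.6583
```

View pics/t3.png

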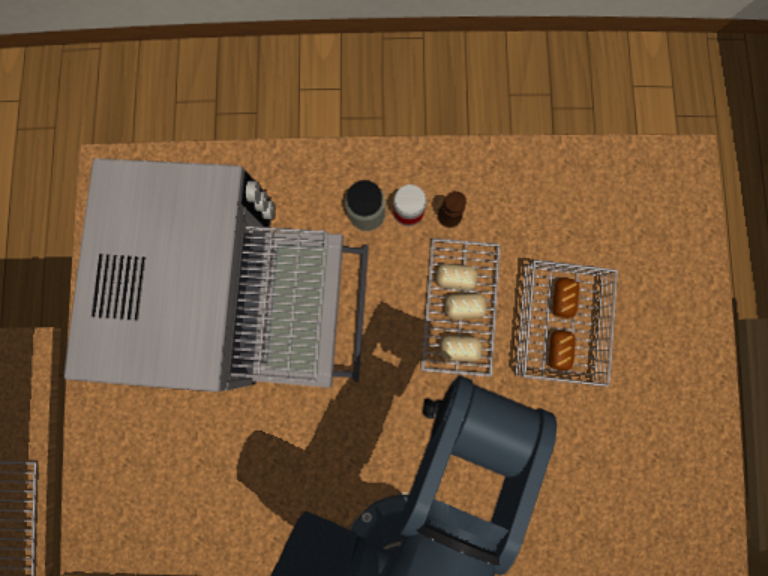

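Both browns are in the basket, at (566,297) and (563,350). The far pale roll was knocked to (457,277), right beside the middle one. I'll take the near one first. Then I'll pick the far one at its +y end, where the gap is wider.

```bash
cat >> h.py <<'E'
def rackpos(ox,oy): return ORG+ox*EX+oy*EY
def yaw0(): return near(np.arctan2(EY[1],EY[0]),0)
E
python3 - <<'E'
from h import *
CB=(.35,.75,-.26,-.04)
def see(): return sorted(find("pale",CB,.035,.09),key=lambda b:b["c"][0])
m.move_ptp([.33,.2,.42],R(0))
bs=see(); print(bs)
if pick(bs[0],.027,.16,0):
    m.move_l([*m.current_ee_pos()[:2],.30],max_speed=.25)
    t=rackpos(-.095,.1); place(t[0],t[1],.178,yaw0(),.30)
m.move_ptp([.33,.2,.42],R(0))
bs=see(); print(bs); 
far=bs[-1]; a=far["long"]; l=np.array([np.cos(a),np.sin(a)]); l*=np.sign(l[1]); n=np.array([l[1],-l[0]])
c=far["c"]*.6+far["mean"][:2]*.4+.02*l+.004*n
yaw=near(a+np.pi/2,0); m.set_gripper(.82); go(*c,.16,yaw)
for z in(.08,.06,.05,.04,.03):
    m.move_l([*c,z],max_speed=.08); f=np.array(m.current_force()); print(z,f.round(1))
    if abs(f[2])>15: break
print(m.current_time())
E
```

```text
[{'n': 354, 'c': array([ 0.4508, -0.1408]), 'mean': array([ 0.4511, -0.1405,  0.0599]), 'dims': array([0.085, 0.05 ]), 'long': 1.513, 'ztop': np.float64(0.065)}, {'n': 358, 'c': array([ 0.5456, -0.1547]), 'mean': array([ 0.5451, -0.1544,  0.0592]), 'dims': array([0.083, 0.05 ]), 'long': 1.639, 'ztop': np.float64(0.065)}, {'n': 355, 'c': array([ 0.6137, -0.136 ]), 'mean': array([ 0.6131, -0.1357,  0.0594]), 'dims': array([0.086, 0.051]), 'long': 1.419, 'ztop': np.float64(0.065)}]
pick 0.451 -0.141 w 0.65 lifted 0.65
place w 0.65 0.65 f [ 0.5 -0.2 -0.6]
[{'n': 362, 'c': array([ 0.5458, -0.1545]), 'mean': array([ 0.5451, -0.1542,  0.0594]), 'dims': array([0.083, 0.05 ]), 'long': 1.633, 'ztop': np.float64(0.065)}, {'n': 356, 'c': array([ 0.6137, -0.1364]), 'mean': array([ 0.6129, -0.1357,  0.0594]), 'dims': array([0.086, 0.052]), 'long': 1.427, 'ztop': np.float64(0.065)}]
0.08 [0.5 0.4 0.2]
0.06 [-0.7  0.2 -0.1]
0.05 [-0.1 -0.2  0.3]
0.04 [ 4.5  7.4 44.3]
50.7333
```

```bash
python3 - <<'E'
from h import *
print("torque",np.round(m.current_ft_torque(),2),m.current_ee_pos())
p=m.current_ee_pos(); m.move_l([p[0],p[1],.16]); m.move_ptp([.33,.2,.42],R(0))
im,d,P=look(); cv2.imwrite("pics/t4.png",cv2.resize(im[120:280,250:430,::-1],None,fx=4,fy=4,interpolation=cv2.INTER_CUBIC))
E
```

```text
torque [ 1.56  1.22 -0.38] [ 0.62569131 -0.11690107  0.04653764]
top brown {'n': 324, 'c': array([ 0.5653, -0.3868]), 'mean': array([ 0.5638, -0.3832,  0.0418]), 'dims': array([0.054, 0.092]), 'long': 3.03, 'ztop': np.float64(0.048)}
top brown {'n': 318, 'c': array([ 0.4465, -0.372 ]), 'mean': array([ 0.4454, -0.3683,  0.0424]), 'dims': array([0.054, 0.088]), 'long': 3.025, 'ztop': np.float64(0.049)}
top pale {'n': 352, 'c': array([ 0.6136, -0.1359]), 'mean': array([ 0.613 , -0.1355,  0.0595]), 'dims': array([0.085, 0.052]), 'long': 1.438, 'ztop': np.float64(0.065)}
top pale {'n': 362, 'c': array([ 0.5459, -0.1545]), 'mean': array([ 0.545 , -0.1543,  0.0591]), 'dims': array([0.05 , 0.083]), 'long': 1.639, 'ztop': np.float64(0.065)}
top pale {'n': 103, 'c': array([0.4492, 0.1951]), 'mean': array([0.4504, 0.1969, 0.2081]), 'dims': array([0.05 , 0.021]), 'long': -2.91, 'ztop': np.float64(0.213)}
```

View pics/t4.png

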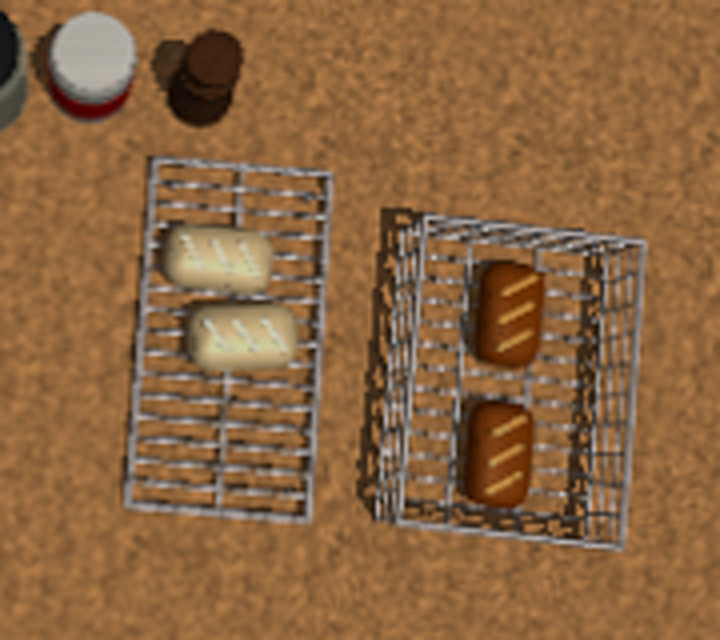

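The finger caught on a shoulder at (235,285) in the crop, and both rolls are still where they were. I'll slide the middle roll 25 mm towards -y with shut fingers, which frees the far roll's +y end.

```bash
python3 - <<'E'
from h import *
CB=(.35,.75,-.26,-.04)
def see(): return sorted(find("pale",CB,.035,.09),key=lambda b:b["c"][0])
m.set_gripper(0); m.move_ptp([.5425,-.083,.12],R(0)); m.move_l([.5425,-.083,.032])
print(np.round(m.current_force(),1)); m.move_l([.544,-.124,.032],max_speed=.06); print(np.round(m.current_force(),1))
m.move_l([.544,-.115,.032]); m.move_l([.544,-.115,.16],max_speed=.25)
m.set_gripper(.9); m.move_ptp([.33,.2,.42],R(0))
bs=see(); print(bs)
far=bs[-1]; mid=bs[0]; a=far["long"]; l=np.array([np.cos(a),np.sin(a)]); l*=np.sign(l[1])
c=far["c"]*.6+far["mean"][:2]*.4+.026*l
print("middle +y end",mid["c"][1]+.046,"pad low edge",c[1]-.011)
if mid["c"][1]+.046<c[1]-.009:
    yaw=near(a+np.pi/2,0); go(*c,.16,yaw); ok=True
    for z in(.08,.05,.038,.027):
        m.move_l([*c,z],max_speed=.08); f=np.array(m.current_force()); print(z,f.round(1))
        if abs(f[2])>10: ok=False; break
    if ok:
        m.set_gripper(0,60); m.move_l([*c,.16]); print("w",m.current_grip_width())
print(m.current_time())
E
```

```text
[ 0.5  0.7 -0. ]
[-0.5  0.4 -0.3]
[{'n': 368, 'c': array([ 0.5454, -0.1841]), 'mean': array([ 0.5454, -0.1833,  0.059 ]), 'dims': array([0.085, 0.05 ]), 'long': 1.636, 'ztop': np.float64(0.065)}, {'n': 350, 'c': array([ 0.6134, -0.1363]), 'mean': array([ 0.6131, -0.1357,  0.0596]), 'dims': array([0.084, 0.052]), 'long': 1.43, 'ztop': np.float64(0.065)}]
middle +y end -0.1381 pad low edge -0.1213172814312334
0.08 [0.6 0.2 0.3]
0.05 [-0.1  0.3 -0.3]
0.038 [0.6 0.1 0.2]
0.027 [0.1 0.2 0.1]
w 0.6447937906781084
66.275
```

```bash
python3 - <<'E'
from h import *
CB=(.35,.75,-.26,-.04)
m.move_l([*m.current_ee_pos()[:2],.30],max_speed=.25)
t=rackpos(-.069,-.1); place(t[0],t[1],.179,yaw0(),.30)
m.move_ptp([.33,.2,.42],R(0))
bs=find("pale",CB,.035,.09); print(bs)
if len(bs)==1 and pick(bs[0],.027,.16,0):
    m.move_l([*m.current_ee_pos()[:2],.30],max_speed=.25)
    t=rackpos(-.095,0); place(t[0],t[1],.178,yaw0(),.30)
m.move_ptp([.35,-.15,.4],R(0))
im,d,P=look(); save(im,"t5")
for b in blobs(P,im,d,"pale",.18,.26,OVB): print("oven frame",((np.r_[b["c"],0]-ORG)@EX).round(3),((np.r_[b["c"],0]-ORG)@EY).round(3))
im,d,P=cloud("scene"); save(im,"s5"); print(m.current_time())
E
```

```text
place w 0.65 0.65 f [-0.   0.5 -1. ]
[{'n': 367, 'c': array([ 0.5455, -0.1849]), 'mean': array([ 0.5454, -0.1834,  0.0592]), 'dims': array([0.084, 0.05 ]), 'long': 1.634, 'ztop': np.float64(0.065)}]
pick 0.545 -0.184 w 0.65 lifted 0.65
place w 0.66 0.65 f [-1.2 -1.2  1.9]
top brown {'n': 315, 'c': array([ 0.5655, -0.387 ]), 'mean': array([ 0.5644, -0.3838,  0.0423]), 'dims': array([0.052, 0.093]), 'long': 3.036, 'ztop': np.float64(0.049)}
top brown {'n': 323, 'c': array([ 0.4453, -0.3709]), 'mean': array([ 0.4455, -0.3683,  0.0425]), 'dims': array([0.053, 0.085]), 'long': 3.048, 'ztop': np.float64(0.049)}
top pale {'n': 469, 'c': array([0.6493, 0.2149]), 'mean': array([0.6466, 0.2122, 0.2088]), 'dims': array([0.064, 0.094]), 'long': 1.525, 'ztop': np.float64(0.214)}
top pale {'n': 469, 'c': array([0.5467, 0.2264]), 'mean': array([0.5461, 0.2197, 0.2092]), 'dims': array([0.097, 0.051]), 'long': 1.479, 'ztop': np.float64(0.214)}
top pale {'n': 473, 'c': array([0.447, 0.235]), 'mean': array([0.4472, 0.2282, 0.2092]), 'dims': array([0.101, 0.051]), 'long': 1.515, 'ztop': np.float64(0.214)}
oven frame -0.098 -0.098
oven frame -0.096 0.003
oven frame -0.096 0.103
81.8
```

View pics/t5.png

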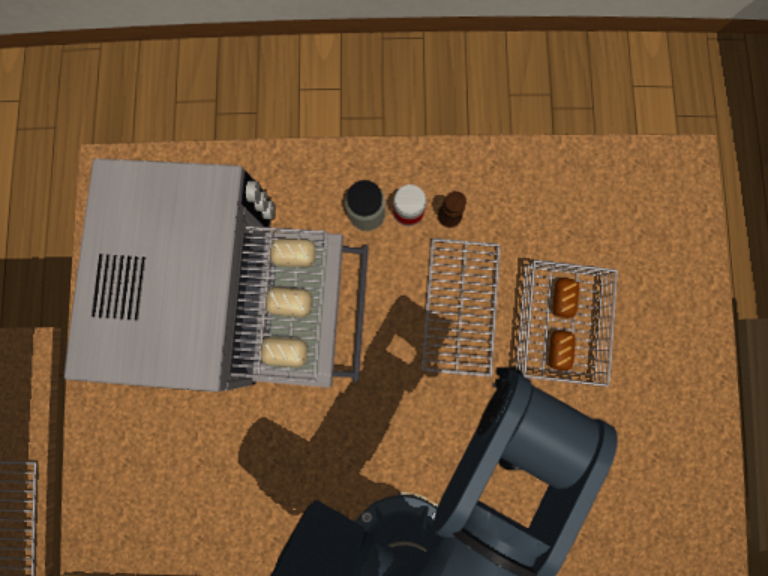

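View pics/s5.png

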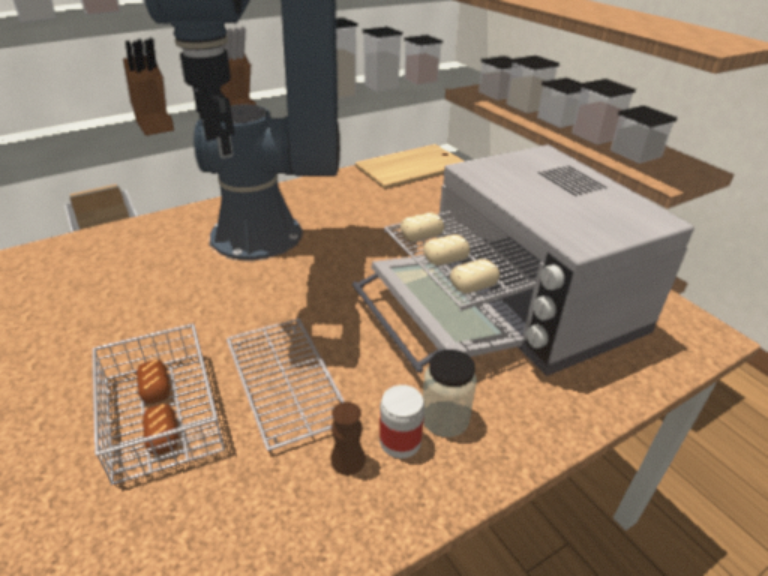

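All three pale rolls lie flat on the rack, at (293,252), (289,302) and (284,352), the browns are in the basket, and the bystanders haven't moved. Shutting the door.

```bash
python3 - <<'E'
from h import *
off=np.load("off.npy"); p=bar(1.39)+off
m.set_gripper(.5,35); m.move_ptp([p[0],p[1],.30],R(YAW)); m.move_l(p,max_speed=.12); print(np.round(m.current_force(),1))
m.set_gripper(0,35); print(np.round(m.current_force(),1),m.current_grip_width())
off=arc(np.r_[np.arange(1.3,.25,-.1),.2,.12,.06,.02,0,-.015],off,speed=.1,k=1.2e-4); np.save("off2.npy",off)
m.dwell(.3); print(m.current_force(),m.current_ee_pos(),bar(0),m.current_time())
im,d,P=cloud("scene"); save(im,"s6")
E
```

```text
[ -0.4 -16.5  -1. ]
[-0.7 -6.4  2.4] 0.14855419211619095
1.3 f [-0.5 -8.6  1.6] rad 8.7 off [ 0.1  1.5 -0.9] grip 0.147
1.2 f [ 0.3 -4.2  1.8] rad 4.4 off [ 0.1  1.  -0.8] grip 0.148
1.1 f [ 0.4 -5.   1.5] rad 5.2 off [ 0.   0.4 -0.6] grip 0.148
1.0 f [ 0.4 -5.1  2.9] rad 5.8 off [-0.  -0.2 -0.4] grip 0.15
0.9 f [-0.6 -6.3  5.4] rad 8.2 off [-0.1 -1.1  0.1] grip 0.148
0.8 f [-1.2 -5.6  6. ] rad 8.0 off [-0.2 -1.9  0.6] grip 0.145
0.7 f [-2.6 -6.7  7.7] rad 10.2 off [-0.2 -2.9  1.3] grip 0.147
0.6 f [-1.8 -6.4  7.7] rad 10.0 off [-0.3 -3.7  2.2] grip 0.144
0.5 f [-3.8 -5.6  9.8] rad 11.3 off [-0.4 -4.6  3.2] grip 0.147
0.4 f [-4.5 -3.3  9.4] rad 9.8 off [-0.4 -5.2  4.2] grip 0.146
0.3 f [-5.5 -4.2 11.2] rad 12.0 off [-0.5 -5.9  5.5] grip 0.152
0.2 f [-5.6 -1.3  9.8] rad 9.7 off [-0.5 -6.4  6.6] grip 0.146
0.12 f [-4.3 -1.2  8.8] rad 8.9 off [-0.6 -6.7  7.6] grip 0.139
0.06 f [-3.8  0.3  8.7] rad 8.4 off [-0.6 -7.   8.6] grip 0.148
0.02 f [-4.5  1.4  2.7] rad 2.4 off [-0.6 -7.   8.8] grip 0.146
0.0 f [-3.6 -1.9  0.9] rad 1.3 off [-0.6 -7.1  9. ] grip 0.145
-0.02 f [-3.6 -4.5  0.6] rad 1.5 off [-0.6 -7.1  9.2] grip 0.144
[-4.34968528 -2.75323842  0.0134374 ] [0.55268393 0.26798629 0.26787712] [0.55347149 0.2720509  0.259     ] 92.5167
```

View pics/s6.png

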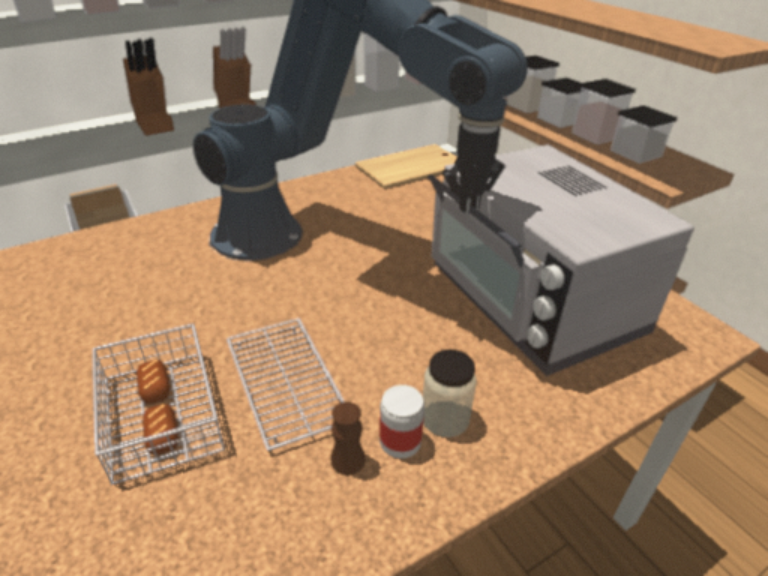

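```bash
python3 - <<'E'
from h import *
p=np.array(m.current_ee_pos()); m.move_l([p[0],p[1],.262],max_speed=.03); f0=np.array(m.current_force()); print(f0)
q=np.array([p[0],p[1],.262])
for i in range(12):
    q=q+.002*EX; m.move_l(q,max_speed=.03); f=np.array(m.current_force()); e=np.array(m.current_ee_pos()); print(i,(e-ORG)@EX,f.round(1))
    if f@EX<-25: break
m.set_gripper(.5); m.dwell(.2); print(np.round(m.current_force(),1))
e=np.array(m.current_ee_pos()); m.move_l([e[0],e[1],.42],max_speed=.15); m.move_ptp([.33,-.1,.42],R(YAW))
im,d,P=cloud("top"); X,Y,Z=P[...,0],P[...,1],P[...,2]
h=P[(d>0)&(Z>.262)&(Z<.30)&(X>.35)&(X<.75)&(Y>.2)&(Y<.31-.0875*(X-.4))]; print("bar top",((h-ORG)@EX).mean(),np.percentile(h[:,2],95))
im,d,P=cloud("scene"); o=P-ORG; Z=P[...,2]; ok=(d>0)&(abs(o@EY)<.15)&(abs(o@EX)<.08)
for z in(.08,.12,.16,.2,.215): s=ok&(abs(Z-z)<.008)&((o@EX)<.0); print(z,np.median((o@EX)[s]).round(4))
im=cv2.resize(im[120:250,270:460,::-1],None,fx=4,fy=4,interpolation=cv2.INTER_CUBIC); cv2.imwrite("pics/s7.png",im); print(m.current_time())
E
```

```text
[-17.51619003  -8.82532077  39.71765479]
0 -0.04743800280776716 [-20.1 -10.6  43.4]
1 -0.04557329944764039 [-21.4 -13.2  46.1]
2 -0.04335935731907225 [-19.6 -12.6  44.4]
3 -0.042768517263321856 [-20.2 -19.7  45.9]
4 -0.04264867835250134 [-22.2 -31.9  49.5]
[-0.1  0.6 -0.2]
bar top -0.0458924306379677 0.28708130588871594
0.08 -0.0147
0.12 -0.0122
0.16 -0.012
0.2 -0.017
0.215 -0.0178
97.7083
```

View pics/s7.png

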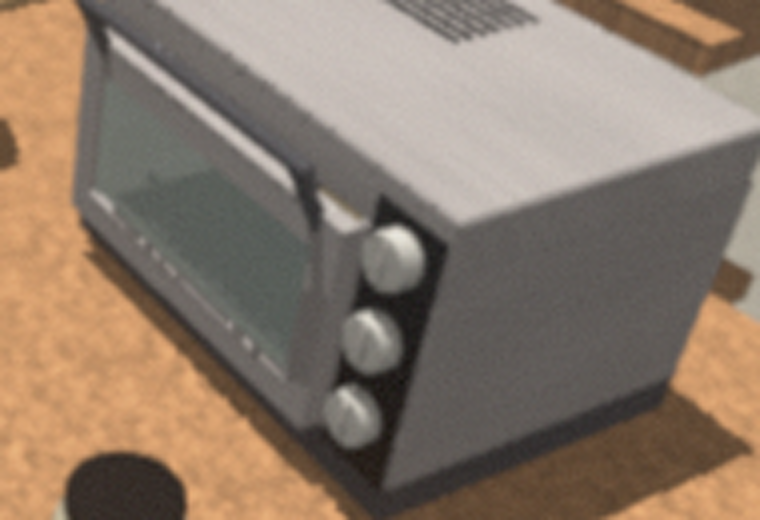

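The crop shows the door flush with the dial column around (340,220). The bar is 46 mm out where 45 mm is fully shut, and it was pressed against its stop. The arm is clear, so I'm handing in.

```bash
python3 -c "
from h import *
m.dwell(.5); look(); print(np.round(m.current_force(),1)); print(m.sign_off())"
```

```text
top brown {'n': 312, 'c': array([ 0.5646, -0.3858]), 'mean': array([ 0.5643, -0.3837,  0.0425]), 'dims': array([0.052, 0.09 ]), 'long': 3.032, 'ztop': np.float64(0.049)}
top brown {'n': 321, 'c': array([ 0.4454, -0.3707]), 'mean': array([ 0.446 , -0.3682,  0.0423]), 'dims': array([0.053, 0.085]), 'long': 3.066, 'ztop': np.float64(0.049)}
[ 0.5 -1.3 -0.6]
the job is handed in; nothing more can be done
None
```

I handed in the job at about 98 s: both browned rolls are in the basket, all three pale rolls were laid flat on the oven rack in one layer, the door is pressed shut against its stop, and the jar, tin and mill stayed put; no verdict was returned, and I did not see the rolls again once the door closed.

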